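# Wind the run-down chart recorder

### The job

One of the two drum chart recorders, the one on the blue base, has run down: its key's black pointer stands in the red. Wind its brass key clockwise (seen from above) until the pointer stands inside the green band, in at least two partial turns, letting go of the key on the way between red and green to take a fresh hold. Let go at the end, and leave the key of the grey-based recorder alone: it is already wound.

Things in the scene. Friction and masses are not known exactly. Their poses are not given: they have to be found in the camera images.
- blue_key (a joint): Winding angle of the blue-based recorder's key, rad; grows clockwise seen from above. Red band: up to 0.5; green band: 2.3 to 3.0 (middle 2.65); hard stops at 0 and 3.35. Starts at 0 to 0.35. Weak spring (0.01 N m per rad) and a detent: the key stays where it is let go; winding takes about 0.1 N m.
- blue_key_wing (a point): Centre of the upright flat brass wing on the key's vertical axis (blue recorder, fixed), 120 mm above the worktop. Wing 48 mm long, 10 thick, 26 high (13 above and below), on a 12 mm stem; grasp across its thickness. Turns with the key: x along the wing to the pointer's side, y its thickness, z up. Below: dial and drum 93 mm across, top 30 mm under this point; bush 26 mm across, 26 mm under it.
- grey_key (a joint): The same for the like recorder on the grey base: winding angle of its key, rad, clockwise positive. It starts wound, between 2.45 and 2.85, in its green band (2.3 to 3.0).
- grey_key_wing (a point): Centre of the key wing of the grey-based recorder, with the same sizes and axes as on the blue one. To be left alone.

How it is judged:
On the way:
1. the blue-based recorder's key is part-wound, past the red but not yet in the green, and let go (value of joint blue_key between 0.5 and 2.3 rad and contact force between the fingers and anything else below 0.3 N), for 0.2 s.
At the end, for the whole second after the job is handed in: The blue-based recorder's key is wound into its green band (2.3 to 3.0 rad, that is 20 degrees either side of the middle) and let go; the grey-based recorder's key is still in its green band (value of joint blue_key between 2.3 and 3 rad and value of joint grey_key between 2.3 and 3 rad); the robot touches nothing.
It fails at once if the grey-based recorder's key is turned out of its green band (value of joint grey_key below 2.3 rad or value of joint grey_key above 3 rad).
It also fails if it takes over 45 s, if anything falls off the work surface, if the arm or the gripper's body presses on something with over 40 N, if the wrist force passes 120 N, or if a joint passes its speed limit or range.

### The arm

A 6-joint arm with a two-finger parallel gripper is mounted at the origin on a cart in front of the work surface, level with it; the furniture and walls round the work are solid. World frame = base frame: x ahead of the robot, y to its left, z up, the work surface at z = 0. Lengths are in m, angles in rad, forces in N, time in s.
With the tool pointing down it reaches from about 0.35 to 0.975 m from the base axis. Payload 17.4 kg.
Tool frame: the origin (TCP) lies midway between the tips of the shut fingers; the grasp point (between the pads) lies 19 mm behind it; z points along the fingers, x is the direction in which the jaws open and shut, and the axes are right-handed (so a half turn about z gives the same grasp; the last joint's range is limited). The gripper opens to 85 mm and grips with 20 to 120 N. Pads are 22 mm wide; open, the fingers measure 114 mm over their backs; the gripper's body (76 mm by 85 mm) begins 54 mm behind the grasp point. The pads swing forward as they close: fully open they stand 13 mm farther back than shut.
Start: joints at [1.161, 0.116, 1.442, -0, 1.584, -0.038], TCP at [0.245, 0.629, 0.231] pointing down, gripper open.
Joint ranges: [-2.83, 2.83], [-0.83, 2.19], [0.07, 2.5], [-1.14, 4.28], [0.01, 3], [-2.97, 2.97]. Speed limits (rad/s): [1.89, 1.89, 2.22, 3.14, 3.14, 3.14].

### API

Orientations are given as a rotation vector (axis times angle).
In Python, from station import ctrl, eyes gives the robot as it stands.
- The arm moves only by the tool jog_arm, never from a script. Its argument "deltas" is a list of rows, each an object with "translation": the shift along the tool's x, y, z as a fraction of full scale, a list of three; "angular": the turn, a rotation vector about the tool's x, y, z as a fraction of full scale, a list of three. A call has 1 to 10 rows; each row shifts and turns the pose as measured when the row begins, along the tool's axes as they then stand; what a row does not reach is not made up. Full scale, the value 1, is 0.02 m for a shift and 0.08 rad for a turn. A row lasts 1/8 s, in which the tool goes at most 62.5 mm and 10.7 degrees, less where a joint would pass 70% of its speed; a pose out of reach is approached as far as the arm can. A call with a number of a shift or a turn outside -1 to 1 is refused whole. A call with a gripper value outside its range is refused whole. "gripper" is the closure, from -1 (fully open) to 1 (shut), set as the call begins (left out, the last holds). The fingers move at their own pace and stop on an object; "squeeze" is the grip in N (left out, the last holds). Time passes only in rows, so rows that do not move let the fingers close. It gives the time, the measured TCP pose, the force and the opening at its end, in the units of the state.
- ctrl.get_state(): the state, without advancing time (a new reading comes with each control period).
- eyes.read_camera(name): name is "side" or "top" or "wrist"; returns a dict with "img" (400x640x3 uint8, red, green, blue), "depth" (400x640 float32, m along the optical axis (not along the pixel's ray), 0 where there is no reading), "fov_y" (degrees; the focal length in pixels is half the picture's height over the tangent of half this angle, whatever the lens; pixels are square), "cx", "cy" (the principal point, pixels), "k1" (the pictures are not rectified: a ray, as slopes to the right and down, at radius r is drawn at 1 + k1 r^2 times it, then the intrinsics apply), "pose" (4x4, takes a point from camera to world coordinates). Camera axes: x right, y up, looking along -z (the intrinsics and any distortion apply to the point x, -y, -z); pixel columns grow to the right and rows downward; lengths in m; the calibration is good to about 2 mm. A picture is of the moment at which its call begins.
- ctrl.finish_job(): hands the job in, once; it reports no verdict.
The state is a dict: "t": time; "joint_positions": joint angles; "qd": joint speeds; "tau": joint torques, N m; "tcp_pos": TCP position; "ee_rot": TCP orientation; "force": force on the tool from outside, world axes, zero at the start; "moment": the same for the moment, N m; "opening": opening from 0.0 (shut) to 1.0 (fully open).
Only numpy, scipy, OpenCV 4.12 (cv2) and the standard library are available. Lean on these libraries where they do the work, as an engineer would, in place of code of your own. Each camera call takes 0.05 s, during which the arm holds its last target. There are 200 camera calls.

## Working session

There is one attempt and no reset: what is moved stays moved. The work goes in short steps, Python scripts to look and compute and a tool call to move; the robot and the scene stay as the last step left them, time stands still between calls to the robot, and variables do not carry over. Pictures are saved under pics/ and viewed, about 8 in all and at most 12, crops included, and the job is handed in when it is done.

Besides the shell and the picture viewer there is one more tool, called as a command line: name --argument value ..., lists and objects as JSON in quotes. jog_arm: Moves the arm, as the interface text tells. Its arguments: {"type":"object","properties":{"deltas":{"type":"array","items":{"type":"object","properties":{"translation":{"type":"array","items":{"type":"number"}},"angular":{"type":"array","items":{"type":"number"}}}}},"gripper":{"type":"number"},"squeeze":{"type":"number"}},"required":["deltas"]}

```bash
mkdir -p pics
cat > h.py <<'E'
import numpy as np, cv2
from station import ctrl, eyes
def snap(n,f):
    c=eyes.read_camera(n); cv2.imwrite(f'pics/{f}.png',c['img'][:,:,::-1]); np.savez(f'pics/{f}.npz',**c); return c
def K(c):
    f=200/np.tan(np.radians(float(c['fov_y']))/2); return np.array([[f,0,float(c['cx'])],[0,f,float(c['cy'])],[0,0,1]])
def ray(c,u,v):
    p=cv2.undistortPoints(np.array([[[u,v]]],float),K(c),np.array([float(c['k1']),0,0,0]))[0,0]
    return np.array([p[0],-p[1],-1])
def atz(c,u,v,z):
    P=c['pose'];d=P[:3,:3]@ray(c,u,v);o=P[:3,3];return o+d*(z-o[2])/d[2]
def atd(c,u,v):
    d=c['depth'][int(v),int(u)];return (c['pose']@np.append(ray(c,u,v)*d,1))[:3]
E
python3 -c "
from h import *
a=snap('top','top');b=snap('wrist','wrist')
print(ctrl.get_state()); print(a['pose'],b['pose'])
cv2.imwrite('pics/both.png',np.vstack([a['img'],b['img']])[:,:,::-1][:, :])
i=cv2.imread('pics/both.png');cv2.imwrite('pics/both.png',cv2.resize(i,None,fx=.75,fy=.75))"
```

```text
{'t': 0.1, 'joint_positions': array([ 1.16120775e+00,  1.16456940e-01,  1.44216631e+00,  4.47904705e-07,
        1.58403165e+00, -3.77907612e-02]), 'qd': array([ 2.56409802e-03, -7.73421380e-04, -6.93683167e-04,  5.75922593e-04,
        3.54065059e-03, -9.59533033e-05]), 'tau': array([ 1.72705491e-03, -7.33660126e+01, -6.33796263e+01,  1.11607524e-04,
        5.19544759e-03,  3.68666190e-05]), 'tcp_pos': array([0.24515745, 0.62872731, 0.23064322]), 'ee_rot': array([ 2.59328916e+00,  1.77225887e+00, -1.41231025e-03]), 'force': array([-0.61591012, -0.56854707,  0.0924413 ]), 'moment': array([ 0.00713139,  0.01740223, -0.00248569]), 'opening': 0.9966558294807728}
[[-0.02268243  0.98966681 -0.14158073  0.38346133]
 [-0.99969083 -0.02100976  0.01329816  0.03107538]
 [ 0.01018617  0.1418386   0.98983739  1.05684774]
 [ 0.          0.          0.          1.        ]] [[ 0.362085   -0.88432337 -0.29473145  0.16881532]
 [ 0.93214444  0.34313716  0.11560117  0.65961831]
 [-0.0010955  -0.31658973  0.94856193  0.37336168]
 [ 0.          0.          0.          1.        ]]
```

View pics/both.png

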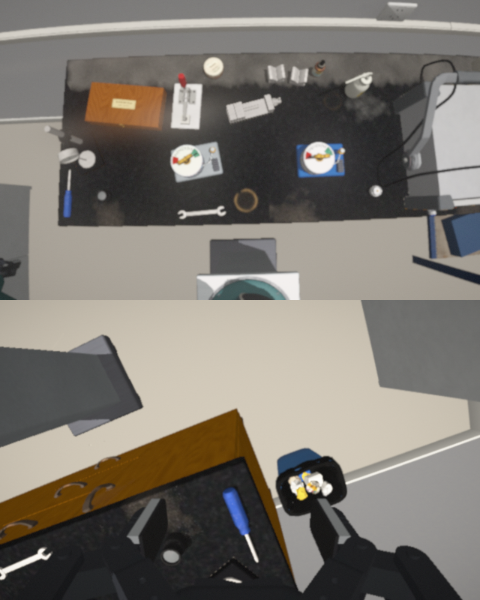

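The top view shows the grey-based recorder at about (248,213) px and the blue-based one at about (425,210). I'll enlarge the blue one.

```bash
python3 -c "
from h import *
a=np.load('pics/top.npz')
for u,v in [(425,210),(248,213)]: print(atz(a,u,v,.12),atd(a,u,v))
i=a['img'][165:260,380:480,::-1];s=snap('side','side')
i=cv2.resize(i,(600,570),interpolation=3);cv2.imwrite('pics/crop.png',i)"
```

```text
[ 0.49595065 -0.21079805  0.12      ] [ 0.49515665 -0.20909081  0.12661268]
[0.49770007 0.16969755 0.12      ] [0.49710051 0.16897002 0.1249169 ]
```

View pics/crop.png

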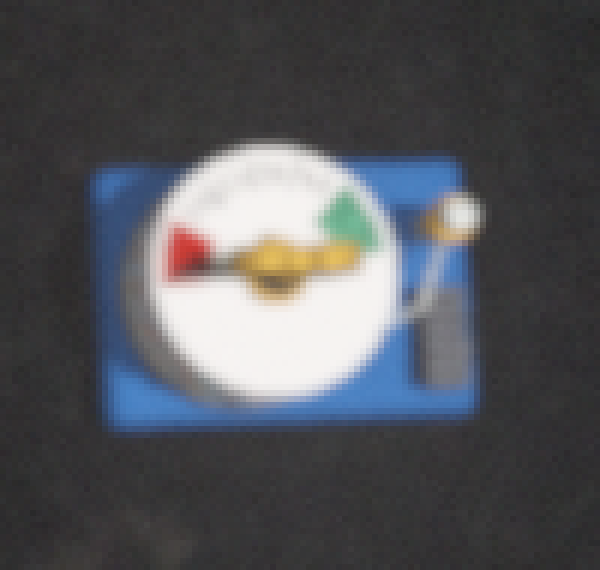

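View pics/side.png

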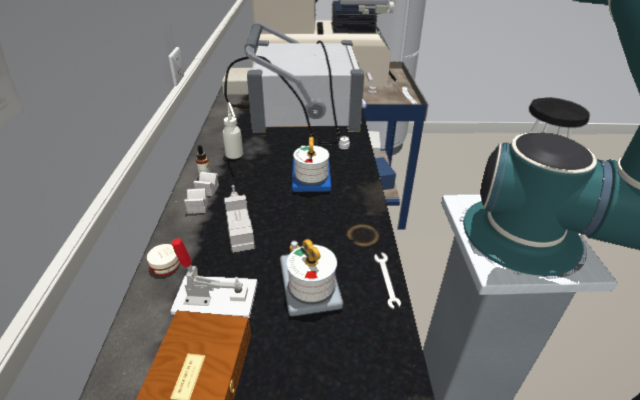

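The dial's pointer stands in the red towards +y, so the wing lies nearly along y and the jaws should open along x. I'll turn the tool to yaw of about 0 first, then travel.

jog_arm --deltas '[{"translation": [-0.8, 0.6, 0], "angular": [0, 0, 1]}, {"translation": [-0.75, 0.65, 0], "angular": [0, 0, 1]}, {"translation": [-0.7, 0.7, 0], "angular": [0, 0, 1]}, {"translation": [-0.65, 0.75, 0], "angular": [0, 0, 1]}, {"translation": [-0.6, 0.8, 0], "angular": [0, 0, 1]}, {"translation": [-0.5, 0.85, 0], "angular": [0, 0, 1]}, {"translation": [-0.45, 0.9, 0], "angular": [0, 0, 1]}, {"translation": [-0.4, 0.9, 0], "angular": [0, 0, 1]}, {"translation": [-0.3, 0.95, 0], "angular": [0, 0, 1]}, {"translation": [-0.2, 1, 0], "angular": [0, 0, 1]}]'

```text
t: 1.4
tcp_pos: [0.2937, 0.4293, 0.2279]
ee_rot: [3.082, 0.584, -0.006]
force: [0.7, 0.4, 1.4]
opening: 1.001
```

jog_arm --deltas '[{"translation": [-0.1, 1, 0], "angular": [0, 0, 1]}, {"translation": [0, 1, 0], "angular": [0, 0, 1]}, {"translation": [0.1, 1, 0], "angular": [0, 0, 1]}, {"translation": [0.2, 1, 0], "angular": [0, 0, 1]}, {"translation": [0.25, 1, 0], "angular": [0, 0, 1]}, {"translation": [0.3, 1, 0], "angular": [0, 0, 0]}, {"translation": [0.3, 1, 0], "angular": [0, 0, 0]}, {"translation": [0.3, 1, 0], "angular": [0, 0, 0]}, {"translation": [0.3, 1, 0], "angular": [0, 0, 0]}, {"translation": [0.3, 1, 0], "angular": [0, 0, 0]}]'

```text
t: 2.65
tcp_pos: [0.3498, 0.2242, 0.2273]
ee_rot: [3.134, -0.062, -0.006]
force: [0.2, 0.4, -0.7]
opening: 0.999
```

jog_arm --deltas '[{"translation": [0.35, 1, -0.1]}, {"translation": [0.35, 1, -0.1]}, {"translation": [0.35, 1, 0]}, {"translation": [0.35, 1, 0]}, {"translation": [0.35, 1, 0]}, {"translation": [0.35, 1, 0]}, {"translation": [0.35, 1, 0]}, {"translation": [0.35, 1, 0]}, {"translation": [0.35, 1, 0]}, {"translation": [0.35, 1, 0]}]'

```text
validation failed for argument at $.de...
```

jog_arm --deltas '[{"translation": [0.35, 1, 0]}, {"translation": [0.35, 1, 0]}, {"translation": [0.35, 1, 0]}, {"translation": [0.35, 1, 0]}, {"translation": [0.35, 1, 0]}, {"translation": [0.35, 1, 0]}, {"translation": [0.35, 1, 0]}, {"translation": [0.35, 1, 0]}, {"translation": [0.3, 0.8, 0]}, {"translation": [0, 0, 0]}]' --gripper -0.2

```text
validation failed for argument at $.de...
```

```bash
python3 -c "
from h import *
b=snap('wrist','w2');print(ctrl.get_state()['tcp_pos'],ctrl.get_state()['ee_rot'])
a=np.load('pics/top.npz'); print(atz(a,430.3,207.5,.13),atz(a,380+274/6,165+273/6,.09), atd(a,456,201))"
```

```text
[0.35019439 0.22260998 0.22737034] [ 3.13368884 -0.063094   -0.00551084]
[ 0.49987111 -0.22004475  0.13      ] [ 0.49839835 -0.21998963  0.09      ] [ 0.52120063 -0.29757846  0.06915052]
```

View pics/w2.png

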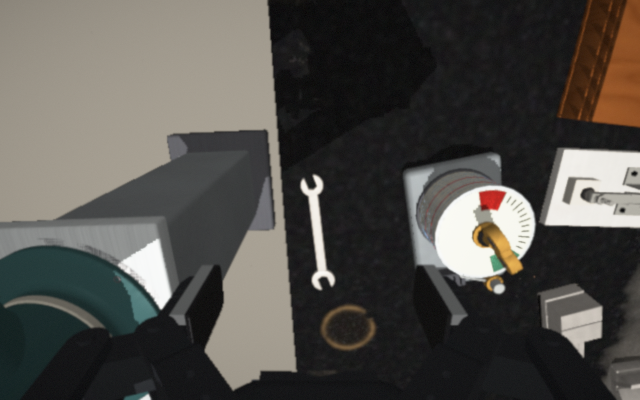

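The two moves were refused because each row needs "angular", so this view is from beside the grey recorder, with its dial at about (485,232) px. Wing and dial measurements agree on the blue key's axis at about (0.499, -0.220).

jog_arm --deltas '[{"translation": [0.35, 1, -0.1], "angular": [0, 0, 0]}, {"translation": [0.35, 1, -0.1], "angular": [0, 0, 0]}, {"translation": [0.35, 1, 0], "angular": [0, 0, 0]}, {"translation": [0.35, 1, 0], "angular": [0, 0, 0]}, {"translation": [0.35, 1, 0], "angular": [0, 0, 0]}, {"translation": [0.35, 1, 0], "angular": [0, 0, 0]}, {"translation": [0.35, 1, 0], "angular": [0, 0, 0]}, {"translation": [0.35, 1, 0], "angular": [0, 0, 0]}, {"translation": [0.35, 1, 0], "angular": [0, 0, 0]}, {"translation": [0.35, 1, 0], "angular": [0, 0, 0]}]'

```text
t: 3.95
tcp_pos: [0.4129, 0.0158, 0.2318]
ee_rot: [3.134, -0.062, -0.006]
force: [0.4, 0.2, 0.0]
opening: 0.997
```

jog_arm --deltas '[{"translation": [0.35, 1, 0], "angular": [0, 0, 0]}, {"translation": [0.35, 1, 0], "angular": [0, 0, 0]}, {"translation": [0.35, 1, 0], "angular": [0, 0, 0]}, {"translation": [0.35, 1, 0], "angular": [0, 0, 0]}, {"translation": [0.35, 1, 0], "angular": [0, 0, 0]}, {"translation": [0.35, 1, 0], "angular": [0, 0, 0]}, {"translation": [0.35, 1, 0], "angular": [0, 0, 0]}, {"translation": [0.35, 1, 0], "angular": [0, 0, 0]}, {"translation": [0.3, 0.8, 0], "angular": [0, 0, 0]}, {"translation": [0, 0, 0], "angular": [0, 0, 0]}]' --gripper -0.2

```text
t: 5.2
tcp_pos: [0.4702, -0.1682, 0.2311]
ee_rot: [3.136, -0.064, -0.009]
force: [-0.1, 0.2, 0.7]
opening: 0.603
```

```bash
python3 -c "
from h import *
b=snap('wrist','w3');print(ctrl.get_state()['tcp_pos'],ctrl.get_state()['ee_rot'])"
```

```text
[ 0.47004876 -0.16773258  0.23124753] [ 3.13568227 -0.06365991 -0.00851823]
```

View pics/w3.png

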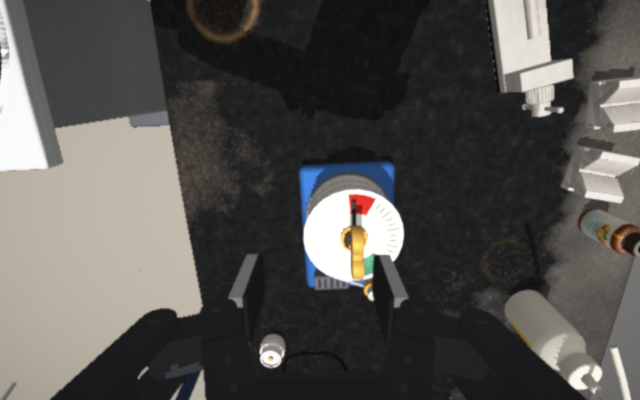

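The wrist view shows the blue dial's centre at about (353,236) px, and the wing from about (357,229) to (358,277). The pointer's tip is in the red at about (356,201).

```bash
python3 -c "
from h import *
b=np.load('pics/w3.npz')
p=atz(b,357,229,.13);q=atz(b,358,277,.13);print(p,q,(p+q)/2,np.linalg.norm(p-q))
print('dial',atz(b,353.5,236,.09),'tip',atz(b,356,203,.09),atd(b,358,270),atd(b,330,240))
i=cv2.resize(b['img'][170:310,290:420,::-1],None,fx=4.2,fy=4.2,interpolation=3);cv2.imwrite('pics/c3.png',i)"
```

```text
[ 0.49904818 -0.1919372   0.13      ] [ 0.49984901 -0.23550885  0.13      ] [ 0.49944859 -0.21372303  0.13      ] 0.04357901029987712
dial [ 0.50002593 -0.21639738  0.09      ] tip [ 0.50242853 -0.18411396  0.09      ] [ 0.49948003 -0.22688992  0.13333512] [ 0.47814268 -0.21954208  0.09019444]
```

View pics/c3.png

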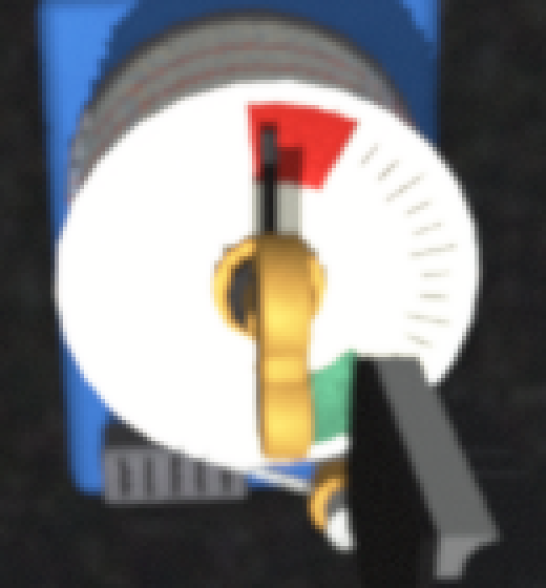

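jog_arm --deltas '[{"translation": [0.5, 0.8, 0], "angular": [0, 0, 0]}, {"translation": [0.5, 0.8, 0], "angular": [0, 0, 0]}, {"translation": [0.5, 0.8, 0.5], "angular": [0, 0, 0]}, {"translation": [0.1, 0, 0.9], "angular": [0, 0, 0]}, {"translation": [0, 0, 0.9], "angular": [0, 0, 0]}, {"translation": [0, 0, 0.7], "angular": [0, 0, 0]}, {"translation": [0, 0, 0], "angular": [0, 0, 0]}]'

```text
t: 6.12
tcp_pos: [0.5016, -0.2194, 0.1672]
ee_rot: [3.136, -0.061, -0.01]
force: [-0.1, 0.0, 0.1]
opening: 0.599
```

jog_arm --deltas '[{"translation": [-0.08, -0.1, 0.9], "angular": [0, 0, 0]}, {"translation": [0, 0, 0.9], "angular": [0, 0, 0]}, {"translation": [0, 0, 0.7], "angular": [0, 0, 0]}, {"translation": [0, 0, 0.3], "angular": [0, 0, 0]}, {"translation": [0, 0, 0], "angular": [0, 0, 0]}]'

```text
t: 6.75
tcp_pos: [0.4997, -0.2171, 0.1078]
ee_rot: [3.136, -0.06, -0.008]
force: [0.0, -0.5, -0.5]
opening: 0.6
```

```bash
python3 -c "
from h import *
b=snap('wrist','w4');s=ctrl.get_state();print(s['tcp_pos'],s['ee_rot'])
cv2.imwrite('pics/c4.png',cv2.resize(b['img'][150:400,180:480,::-1],None,fx=2,fy=2))"
```

```text
[ 0.49977497 -0.21716196  0.10816464] [ 3.13589656 -0.06048965 -0.00778885]
```

View pics/c4.png

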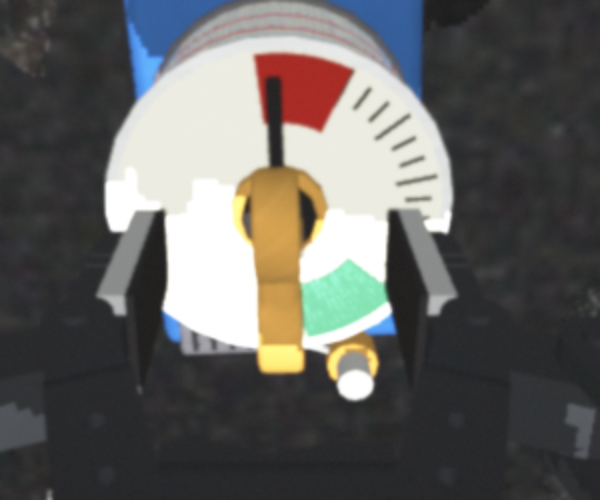

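The wing is centred between the pads, with the pointer still in the red at about (275,90) in the crop. Closing and winding the first part.

jog_arm --deltas '[{"translation": [0, 0, 0], "angular": [0, 0, 0]}, {"translation": [0, 0, 0], "angular": [0, 0, 0]}, {"translation": [0, 0, 0], "angular": [0, 0, 0]}, {"translation": [0, 0, 0], "angular": [0, 0, 0]}, {"translation": [0, 0, 0], "angular": [0, 0, 0]}, {"translation": [0, 0, 0], "angular": [0, 0, 0]}]' --gripper 1 --squeeze 30

```text
t: 7.55
tcp_pos: [0.5001, -0.2174, 0.1093]
ee_rot: [3.135, -0.06, -0.006]
force: [-0.1, 0.5, -1.1]
opening: 0.112
```

jog_arm --deltas '[{"translation": [0, 0, 0], "angular": [0, 0, 1]}, {"translation": [0, 0, 0], "angular": [0, 0, 1]}, {"translation": [0, 0, 0], "angular": [0, 0, 1]}, {"translation": [0, 0, 0], "angular": [0, 0, 1]}, {"translation": [0, 0, 0], "angular": [0, 0, 1]}, {"translation": [0, 0, 0], "angular": [0, 0, 1]}, {"translation": [0, 0, 0], "angular": [0, 0, 1]}, {"translation": [0, 0, 0], "angular": [0, 0, 1]}, {"translation": [0, 0, 0], "angular": [0, 0, 1]}, {"translation": [0, 0, 0], "angular": [0, 0, 1]}]'

```text
t: 8.8
tcp_pos: [0.501, -0.2178, 0.1093]
ee_rot: [2.847, -1.313, 0.002]
force: [0.9, -0.6, -1.9]
opening: 0.107
```

jog_arm --deltas '[{"translation": [-0.02, 0, 0], "angular": [0, 0, 1]}, {"translation": [0, 0, 0], "angular": [0, 0, 1]}, {"translation": [0, 0, 0], "angular": [0, 0, 1]}, {"translation": [0, 0, 0], "angular": [0, 0, 1]}, {"translation": [0, 0, 0], "angular": [0, 0, 1]}, {"translation": [0, 0, 0], "angular": [0, 0, 0]}]'

```text
t: 9.55
tcp_pos: [0.5013, -0.2183, 0.1093]
ee_rot: [2.517, -1.869, 0.007]
force: [-0.4, -1.1, -0.6]
opening: 0.115
```

jog_arm --deltas '[{"translation": [0, 0, 0], "angular": [0, 0, 0]}, {"translation": [0, 0, 0], "angular": [0, 0, 0]}, {"translation": [0, 0, 0], "angular": [0, 0, 0]}, {"translation": [0, 0, 0], "angular": [0, 0, 0]}, {"translation": [0, 0, 0], "angular": [0, 0, 0]}, {"translation": [0, 0, 0], "angular": [0, 0, 0]}]' --gripper -0.2

```text
t: 10.3
tcp_pos: [0.5016, -0.2183, 0.1097]
ee_rot: [2.521, -1.864, 0.009]
force: [-0.5, -0.2, -0.2]
opening: 0.597
```

```bash
python3 -c "
from h import *
b=snap('wrist','w5');s=ctrl.get_state();print(s['joint_positions'],s['force'])
cv2.imwrite('pics/c5.png',cv2.resize(b['img'][150:400,180:480,::-1],None,fx=2,fy=2))"
```

```text
[-0.45315782 -0.10678699  1.86452992 -0.0075517   1.37971391  0.82156551] [ 0.29111709 -0.34626888  0.37332712]
```

View pics/c5.png

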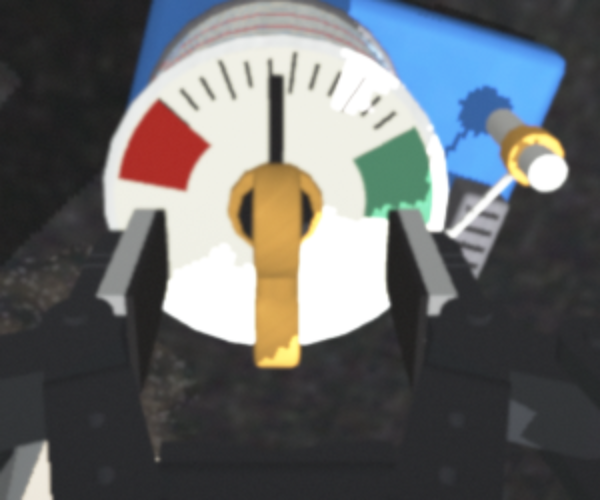

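The key is part-wound: the pointer is at about (277,110) in the crop, between red and green, and the fingers are clear. Taking the fresh hold.

jog_arm --deltas '[{"translation": [0, 0, 0], "angular": [0, 0, 0]}, {"translation": [0, 0, 0], "angular": [0, 0, 0]}, {"translation": [0, 0, 0], "angular": [0, 0, 0]}, {"translation": [0, 0, 0], "angular": [0, 0, 0]}, {"translation": [0, 0, 0], "angular": [0, 0, 0]}, {"translation": [0, 0, 0], "angular": [0, 0, 0]}]' --gripper 1

```text
t: 11.1
tcp_pos: [0.5016, -0.2183, 0.1098]
ee_rot: [2.521, -1.864, 0.008]
force: [-0.2, -0.6, 1.7]
opening: 0.111
```

jog_arm --deltas '[{"translation": [0, 0, 0], "angular": [0, 0, 1]}, {"translation": [0, 0, 0], "angular": [0, 0, 1]}, {"translation": [0, 0, 0], "angular": [0, 0, 1]}, {"translation": [0, 0, 0], "angular": [0, 0, 1]}, {"translation": [0, 0, 0], "angular": [0, 0, 1]}, {"translation": [0, 0, 0], "angular": [0, 0, 1]}, {"translation": [0, 0, 0], "angular": [0, 0, 1]}, {"translation": [0, 0, 0], "angular": [0, 0, 1]}]'

```text
t: 12.1
tcp_pos: [0.5015, -0.2192, 0.1098]
ee_rot: [1.781, -2.581, 0.014]
force: [-1.3, -1.6, 0.6]
opening: 0.114
```

jog_arm --deltas '[{"translation": [0, 0, 0], "angular": [0, 0, 1]}, {"translation": [0, 0, 0], "angular": [0, 0, 1]}, {"translation": [0, 0, 0], "angular": [0, 0, 1]}, {"translation": [0, 0, 0], "angular": [0, 0, 1]}, {"translation": [0, 0, 0], "angular": [0, 0, 1]}, {"translation": [0, 0, 0], "angular": [0, 0, 1]}, {"translation": [0, 0, 0], "angular": [0, 0, 1]}, {"translation": [0, 0, 0], "angular": [0, 0, 1]}, {"translation": [0, 0, 0], "angular": [0, 0, 0]}]'

```text
t: 13.22
tcp_pos: [0.5009, -0.2201, 0.1098]
ee_rot: [0.847, -3.021, 0.017]
force: [-0.5, -0.4, 1.1]
opening: 0.109
```

jog_arm --deltas '[{"translation": [0, 0, 0], "angular": [0, 0, 0]}, {"translation": [0, 0, 0], "angular": [0, 0, 0]}, {"translation": [0, 0, 0], "angular": [0, 0, 0]}, {"translation": [0, 0, 0], "angular": [0, 0, 0]}, {"translation": [0, 0, -0.8], "angular": [0, 0, 0]}, {"translation": [0, 0, -0.8], "angular": [0, 0, 0]}, {"translation": [0, 0, -0.8], "angular": [0, 0, 0]}, {"translation": [0, 0, -0.8], "angular": [0, 0, 0]}, {"translation": [0, 0, 0], "angular": [0, 0, 0]}]' --gripper -0.2

```text
t: 14.35
tcp_pos: [0.5015, -0.2195, 0.1803]
ee_rot: [0.855, -3.021, 0.02]
force: [0.0, 1.3, -0.5]
opening: 0.604
```

```bash
python3 -c "
from h import *
b=snap('wrist','w6');t=snap('top','t6');s=ctrl.get_state();print(s['t'],s['joint_positions'],s['force'])
A=cv2.resize(b['img'][110:360,200:500,::-1],(600,500))[:, :500];B=cv2.resize(t['img'][170:250,200:290,::-1],(300,267));o=np.zeros((500,800,3),np.uint8);o[:,:500]=A;o[:267,500:]=B
cv2.imwrite('pics/c6.png',o)"
```

```text
14.45 [-0.45330934 -0.14863652  1.78876175 -0.0109627   1.49694961  2.13768308] [-0.52117984  0.45598074 -0.41498433]
```

View pics/c6.png

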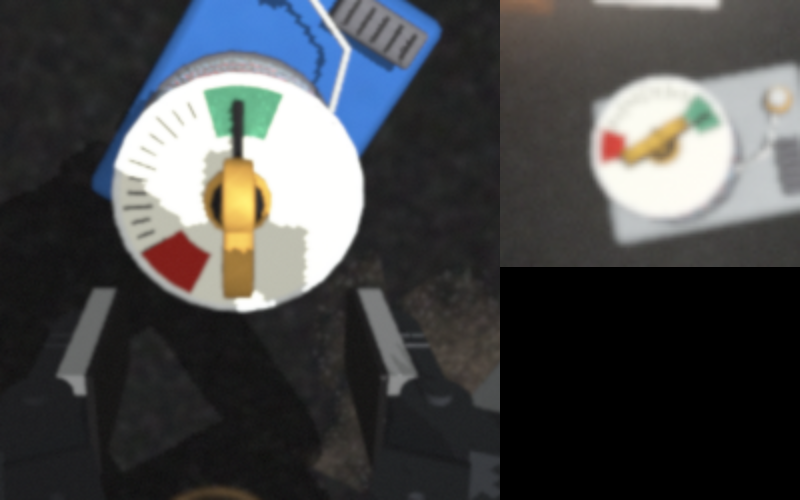

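The blue pointer, at about (238,115) in the left crop, stands near the middle of its green band. The gripper has lifted clear, and the grey pointer, at about (705,118), is still in green. Handing in.

```bash
python3 -c "
from h import *
print(ctrl.finish_job())"
```

```text
the job is handed in; nothing more can be done
None
```

The blue recorder's key is wound into its green band and let go, and the job was handed in at about 14.5 s of the 45 s allowed. I wound it in two partial turns of about 1.24 and 1.3 rad. Between them I opened the fingers clear of the wing, with the pointer between red and green, and took a fresh hold.

- **Blue key:** the last wrist picture shows the pointer near the middle of the green band; I estimate about 2.65 rad.
- **Grey key:** the last top picture shows its pointer still in green; the arm never touched that recorder.
- **Gripper:** it is open and about 70 mm above where it held the key, touching nothing. Force readings there were about 0.5 N per axis, the same as when the arm was free at the start.
- **Refused moves:** two move calls were rejected for a missing field. Nothing moved, and I resent them.
- **Not measured:** I judged the 0.2 s mid-way release from the picture and the wait of about 0.75 s with the fingers opening, not from a contact sensor.

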